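# Slide the shallow tray under the spice shelf

## Task

Take the shallow tray by its handle and slide it straight in under the low spice shelf, from the shelf's open front (the side facing the trays), without bumping the shelf. Stop when the pan is wholly under the board, poking out neither in front nor behind, with the handle left sticking out in front; then let go. Leave the deep tray where it stands.

Things in the scene. Friction and masses are not known exactly. Their poses are not given: they have to be found in the camera images.
- shallow_tray_grip (a point): The place to grip on the shallow tray's handle: on the handle's centre line, half-way up (21 mm above the table), 140 mm behind the centre of the pan. x axis points along the handle towards the pan, z up. The handle is a straight black bar 14 mm thick, 26 mm high (from 8 to 34 mm above the table), running level 105 mm out from the pan's short end (60 to 165 mm from the pan's centre).
- shallow_tray: Shallow open aluminium tray, about 0.25 kg, loose on the table: pan 120 mm long (x) by 80 mm wide (y), 24 mm high (27 mm over the rolled rim). The handle leaves the middle of the pan's -x end. Origin: centre of the pan's underside; z up.
- deep_tray: Deep tray, to be left alone: the same pan outline and handle as the shallow tray, but 64 mm high, so too tall for the shelf. Origin: centre of the pan's underside; handle towards its -x. The two trays lie side by side, handles pointing to the robot's right, either one nearer the robot.
- shelf: Low spice shelf standing fixed on the table, two spice jars on top towards its back: wooden board 165 mm (x) by 168 mm (y), underside 50 mm and top 62 mm above the table, on steel wire legs along its two sides (y = +-74 mm, wire 8 mm thick), 140 mm free between them; open in front and behind. Origin: on the table under the board's centre. +x is the way to slide in, from the front (-x, facing the trays, to the robot's right) to the back; z up.

How it is judged:
By the outcome, as a careful person would: the job done as asked, in the order asked, and still so for the second after the job is handed in, with the robot touching nothing.
It also fails if it takes over 38 s, if anything falls off the work surface, if the arm or the gripper's body presses on something with over 40 N, if the wrist force passes 120 N, or if a joint passes its speed limit or range.

## Robot

A 7-joint arm with a two-finger parallel gripper is mounted at the origin on a cart in front of the work surface, level with it; the furniture and walls round the work are solid. World frame = base frame: x ahead of the robot, y to its left, z up, the work surface at z = 0. Lengths are in m, angles in rad, forces in N, time in s.
With the tool pointing down it reaches from about 0.4 to 0.85 m from the base axis. Payload 10.4 kg.
Tool frame: the origin (TCP) lies midway between the tips of the shut fingers; the grasp point (between the pads) lies 19 mm behind it (manip.hold_point_z is the distance from the TCP to the grasp point, in m); z points along the fingers, y is the line along which they close (so a half turn about z gives the same grasp; the last joint's range is limited). The gripper opens to 85 mm and grips with 20 to 120 N. Pads are 22 mm wide; open, the fingers measure 114 mm over their backs; the gripper's body (76 mm by 85 mm) begins 54 mm behind the grasp point. The pads swing forward as they close: fully open they stand 13 mm farther back than shut.
Start: joints at [-1.156, 0.332, -0.065, 1.46, 0.022, 1.35, -0.088], TCP at [0.265, 0.566, 0.231] pointing down, gripper open.
Joint ranges: [-2.6, 2.6], [-0.5, 2.12], [-1.47, 1.34], [0.16, 2.42], [-1.27, 4.41], [0.06, 2.06], [-2.6, 2.6]. Speed limits (rad/s): [2.22, 2.22, 2.79, 2.79, 3.14, 3.14, 3.14].

## Interface

Orientations are given as a unit quaternion [x, y, z, w].
In Python, from workcell import manip, eyes, job gives the robot as it stands.
- The arm moves only by the shell command python3 -m crank 'ROWS' [FORCE]. ROWS is JSON, a list that holds one entry, the list of rows, each a list of 7 numbers: the finger opening in cm, from 0 to 8.54, then the shift along the world's x, y, z in cm, then the turn, a rotation vector about the world's x, y, z in degrees. In form: [[[hand, x, y, z, ax, ay, az], ...]]. A call has 1 to 20 rows; each row shifts and turns the commanded pose from where the row before left it; what a row does not reach is not made up. A row lasts 1/8 s, in which the tool goes at most 62.5 mm and 10.7 degrees, less where a joint would pass 70% of its speed; a pose out of reach is approached as far as the arm can. A call with a gripper value outside its range is refused whole. The fingers move at their own pace and stop on an object; FORCE is the grip in N (left out, the last holds). Time passes only in rows, so rows that do not move let the fingers close. It gives the time, the measured TCP pose, the force, the opening and the grip force at its end, in the units of the state.
- manip.get_obs(): the state, without advancing time (a new reading comes with each control period).
- eyes.camera(name): name is "scene" or "side" or "wrist"; returns (picture, depth): 480x640x3 uint8, red, green, blue; 480x640 float32, m along the optical axis (not along the pixel's ray), 0 where there is no reading.
- eyes.camera_params(name): a dict with "fx", "fy", "cx", "cy" (pixels), "dist" ([k1, k2, p1, p2, k3] as OpenCV has them; the pictures are not rectified), "world_from_camera" (4x4, takes a point from camera to world coordinates); the wrist camera has in their place "hand_eye" (4x4, takes a point from camera to tool coordinates, whose origin is the TCP and whose axes are the flange's). Camera axes: x right, y down, z forward; pixel columns grow to the right and rows downward; lengths in m; the calibration is good to about 2 mm. A picture is of the moment at which its call begins: read the wrist's pose just before it. camera_params takes no time and is no camera call.
- job.hand_in(): hands the job in; it is judged then, once.
The state is a dict: "clock": time; "joint_pos": joint angles; "joint_velocities": joint speeds; "tau": joint torques, N m; "position": TCP position; "ee_rot": TCP orientation; "ft_force": force on the tool from outside, world axes, zero at the start; "torque": the same for the moment, N m; "grip_width": opening from 0.0 (shut) to 1.0 (fully open); "grasp_force": force on a finger pad.
Only numpy, scipy, OpenCV 4.12 (cv2) and the standard library are available. Lean on these libraries where they do the work, as an engineer would, in place of code of your own. Each camera call takes 0.05 s, during which the arm holds its last target. There are 200 camera calls.

## Working session

There is one attempt and no reset: what is moved stays moved. The work goes in short steps, Python scripts to look and compute and a shell command to move; the robot and the scene stay as the last step left them, time stands still between calls to the robot, and variables do not carry over. Pictures are saved under pics/ and viewed, at most 10 in all, crops included, and the job is handed in when it is done.

```bash
mkdir -p pics; python3 - <<'E'
from workcell import manip, eyes, job
import cv2,numpy as np
o=manip.get_obs();print(o['clock'],o['position'],o['ee_rot'],o['grip_width'],manip.hold_point_z)
for n in('scene','side'):
    p,d=eyes.camera(n);cv2.imwrite(f'pics/{n}0.png',p[:,:,::-1]);np.save(f'{n}0.npy',d)
    c=eyes.camera_params(n);print(n,c)
E
```

```text
0.0 [0.26483059 0.56569421 0.23050642] [ 2.17163756e-01  9.76134918e-01 -7.15594523e-04 -1.10130444e-04] 0.9965319231798238 0.0187
scene {'fx': 564.2066111456976, 'fy': 564.2066111456976, 'cx': 319.01488331301937, 'cy': 243.85207130810838, 'dist': array([0.00305168, 0.        , 0.        , 0.        , 0.        ]), 'world_from_camera': array([[ 0.83928359, -0.31941097,  0.43997692,  0.03607685],
       [-0.54361928, -0.50640461,  0.66935227, -0.70443048],
       [ 0.00900788, -0.80095631, -0.59865503,  0.69835879],
       [ 0.        ,  0.        ,  0.        ,  1.        ]])}
side {'fx': 590.3732068253502, 'fy': 590.3732068253502, 'cx': 326.95214546341566, 'cy': 235.58903829506272, 'dist': array([-0.17550588,  0.        ,  0.        ,  0.        ,  0.        ]), 'world_from_camera': array([[ 0.99834246, -0.04561863,  0.03508937,  0.47147497],
       [-0.05034591, -0.39682525,  0.91651242, -1.00294836],
       [-0.02788569, -0.91675987, -0.39846421,  0.47327929],
       [ 0.        ,  0.        ,  0.        ,  1.        ]])}
```

View pics/scene0.png

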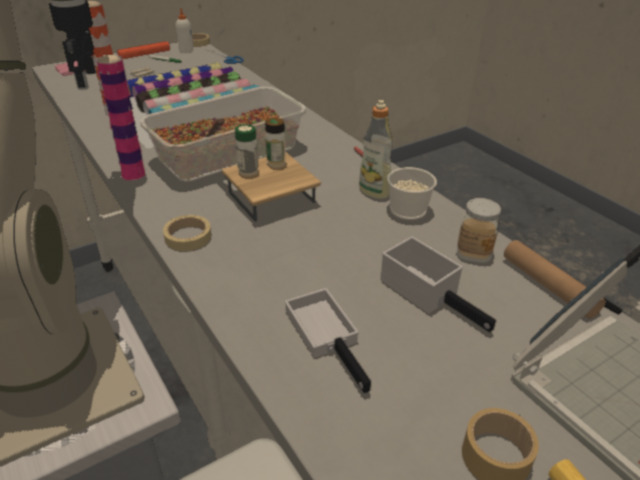

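View pics/side0.png

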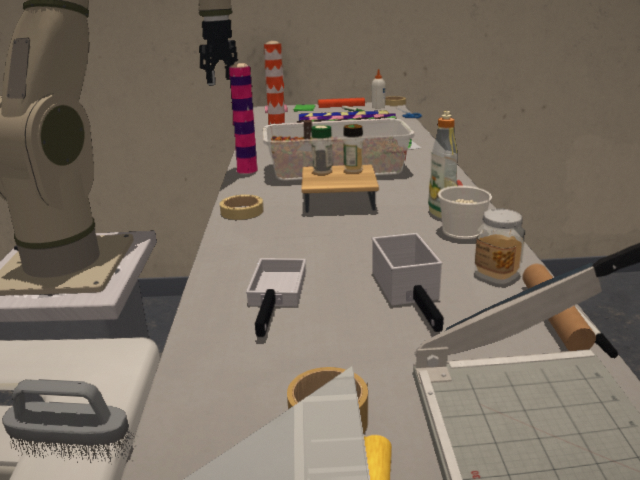

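The shallow tray is the near one (scene: pan ~(321,320), handle tip ~(366,385)). The shelf is at ~(270,180) in scene. The deep tray is at ~(420,275). I'll enlarge both for corners.

```bash
python3 - <<'E'
import cv2,numpy as np
p=cv2.imread('pics/scene0.png')
a=cv2.resize(p[280:400,270:390],None,fx=5,fy=5,interpolation=cv2.INTER_CUBIC)[:600,:400*2]
b=cv2.resize(p[140:230,210:330],None,fx=5,fy=5,interpolation=cv2.INTER_CUBIC)
cv2.imwrite('pics/a.png',a);cv2.imwrite('pics/b.png',b)
E
```

```text
(no output)
```

View pics/a.png

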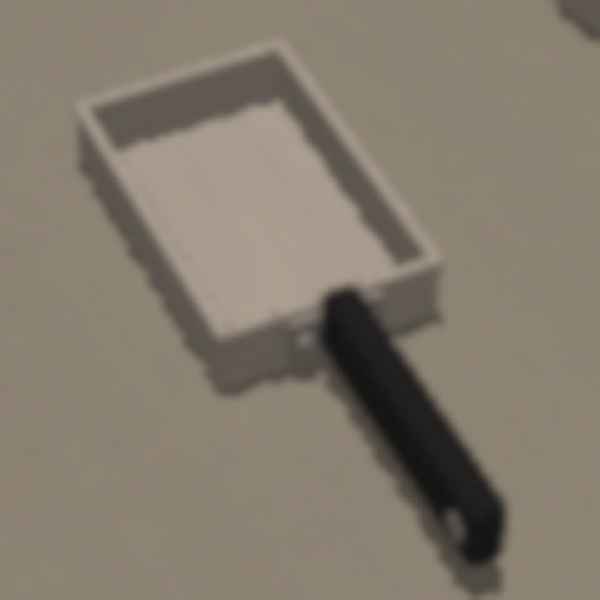

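View pics/b.png

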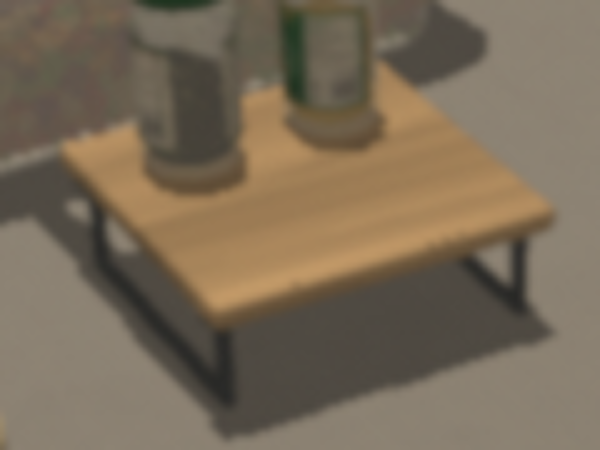

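Crop a: rim corners at (80,105), (282,43), (440,258), (215,345), with the handle top running from (343,295) to (490,510). Crop b: board top corners at (63,150), (382,65), (553,208), (215,310).

```bash
cat > h.py <<'E'
import cv2,numpy as np
from workcell import eyes
def toz(px,z,n='scene'):
    c=eyes.camera_params(n);K=np.array([[c['fx'],0,c['cx']],[0,c['fy'],c['cy']],[0,0,1]])
    u=cv2.undistortPoints(np.array(px,float).reshape(-1,1,2),K,c['dist'])[:,0]
    T=c['world_from_camera'];r=np.c_[u,np.ones(len(u))]@T[:3,:3].T
    return T[:3,3]+r*((z-T[2,3])/r[:,2])[:,None]
E
python3 - <<'E'
from h import *
np.set_printoptions(precision=4,suppress=True)
def rep(P,n):  # BL,BR,FR,FL
    print(n,P[:,:2].tolist()); print(' lens',[round(float(np.linalg.norm(P[i]-P[(i+1)%4])),4) for i in range(4)],'c',P.mean(0),
    'yaw deg',[float(np.degrees(np.arctan2(*(d)[1::-1]))) for d in (P[0]-P[3],P[1]-P[2])],
    'from cross',[float(np.degrees(np.arctan2(*(d)[1::-1]))+90) for d in (P[1]-P[0],P[2]-P[3])])
t=toz(np.array([[80,105],[282,43],[440,258],[215,345]])/5-.4+[270,280],.027);rep(t,'tray')
s=toz(np.array([[63,150],[382,65],[553,208],[215,310]])/5-.4+[210,140],.062);rep(s,'shelf')
h=toz(np.array([[343,295],[490,510]])/5-.4+[270,280],.034);print(h,np.linalg.norm(h[0]-h[1]));d=h[0]-h[1];print('handle yaw',np.degrees(np.arctan2(d[1],d[0])))
# depth check
for n,(u,v) in {'scene':(255,195)}.items():
    D=np.load('scene0.npy')[v,u];c=eyes.camera_params('scene');T=c['world_from_camera'];print(T[:3,:3]@(D*np.array([(u-c['cx'])/c['fx'],(v-c['cy'])/c['fy'],1]))+T[:3,3])
from scipy.spatial.transform import Rotation as R
from workcell import manip
o=manip.get_obs();print(R.from_quat(o['ee_rot']).as_matrix())
w=eyes.camera_params('wrist');print(w['hand_eye'],w['fx'])
E
```

```text
tray [[0.38980584429082665, -0.061843199946080896], [0.4676767387525036, -0.07232914440743177], [0.4525664874105071, -0.18950766955547238], [0.3694385787396298, -0.18210020934057425]]
 lens [0.0786, 0.1181, 0.0835, 0.122] c [ 0.4199 -0.1264  0.027 ] yaw deg [80.38734838723123, 82.65221781534655] from cross [82.3307935145283, 84.90786927856799]
shelf [[0.470784616371551, 0.36205743039768945], [0.6356817371251585, 0.3565795235228747], [0.6318713716672928, 0.20003695581404646], [0.46654273161346216, 0.20489869589769039]]
 lens [0.165, 0.1566, 0.1654, 0.1572] c [0.5512 0.2809 0.062 ] yaw deg [88.45390012751615, 88.60565236752204] from cross [88.09732539452102, 88.31561587923554]
[[ 0.4122 -0.1915  0.034 ]
 [ 0.3997 -0.2866  0.034 ]] 0.095975637901248
handle yaw 82.53689246959476
[0.4825 0.2244 0.0627]
[[-0.9057  0.4239 -0.0005]
 [ 0.4239  0.9057 -0.0011]
 [-0.     -0.0012 -1.    ]]
[[ 0.0017 -0.9574 -0.2888  0.0727]
 [ 1.      0.0014  0.001   0.0004]
 [-0.0006 -0.2888  0.9574 -0.142 ]
 [ 0.      0.      0.      1.    ]] 380.5052561923518
```

```bash
python3 - <<'E'
from h import *
np.set_printoptions(precision=3,suppress=True)
print('deep rim',toz([[384,258],[411,242],[460,268],[428,290]],.067)[:,:2].tolist(),'handle',toz([[448,294],[490,324]],.034)[:,:2].tolist())
print('ring',toz([[211,236],[187,248]],.0)[:,:2].tolist())
print('tower base',toz([[133,178]],0), 'bottle/cup',toz([[375,195],[408,215]],0)[:,:2])
D=np.load('scene0.npy');c=eyes.camera_params('scene');T=c['world_from_camera']
for u,v in((112,62),(124,140),(246,130),(275,125),(58,110)):
    d=D[v,u];print(u,v,T[:3,:3]@(d*np.array([(u-c['cx'])/c['fx'],(v-c['cy'])/c['fy'],1]))+T[:3,3])
E
```

```text
deep rim [[0.5763970565734609, -0.09725300630202938], [0.6496901134958134, -0.08598920017289613], [0.6727524460904593, -0.1920100213419954], [0.585024762062006, -0.2060072240050178]] handle [[0.6364192511892434, -0.20689357403988012], [0.6435302010948025, -0.29930866759502023]]
ring [[0.37239177085651676, 0.2205705318525617], [0.31383597946788344, 0.2082267025338308]]
tower base [[0.312 0.543 0.   ]] bottle/cup [[0.764 0.167]
 [0.775 0.061]]
112 62 [0.317 0.529 0.287]
124 140 [0.308 0.533 0.107]
246 130 [0.515 0.314 0.168]
275 125 [0.582 0.308 0.166]
58 110 [ 0.258  1.111 -0.022]
```

The tower (0.317, 0.535, top ~0.29) stands right next to the gripper, so I'll rise first.

```bash
python3 -m crank '[[[5,-0.5,0.3,4,0,0,0],[5,-0.5,0.3,5,0,0,0],[5,-0.5,0.3,5,0,0,0],[5,0,0,4,0,0,0],[5,0,0,0,0,0,0]]]' 40
```

```text
clock: 0.72
position: [0.2501, 0.5758, 0.4145]
ee_rot: [0.217, 0.976, 0.003, 0.0]
ft_force: [0.4, 0.4, -0.6]
grip_width: 0.588
grasp_force: 0.0
```

```bash
python3 -m crank '[[[5,5,-3,0,0,0,0],[5,5,-3,0,0,0,0],[5,5,-3,0,0,0,0],[5,5,-3,0,0,0,-8],[5,0,-5.5,-1,0,0,-8],[5,0,-5.5,-1,0,0,-8],[5,0,-5.5,-1,0,0,-8],[5,0,-5.5,-1,0,0,-8],[5,0,-5.5,-1,0,0,-8],[5,0,-5.5,-1,0,0,-8],[5,-0.8,-5.5,-3,0,0,-8],[5,-0.8,-5.5,-3,0,0,-8],[5,-0.8,-5.5,-3,0,0,0],[5,-0.8,-5.5,-3,0,0,0],[5,-0.8,-5.5,-3,0,0,0],[5,-0.8,-5.5,-3,0,0,0],[5,0,-5,-2,0,0,0],[5,0,-1,-0.5,0,0,0],[5,0,0,0,0,0,0]]]'
python3 - <<'E'
from h import *
from workcell import manip
from scipy.spatial.transform import Rotation as R
o=manip.get_obs();p,d=eyes.camera('wrist');cv2.imwrite('pics/w1.png',p[:,:,::-1]);np.save('w1.npy',d)
print(o['position'],R.from_quat(o['ee_rot']).as_matrix().round(4).tolist())
np.savez('w1',p=o['position'],q=o['ee_rot'])
E
```

```text
clock: 3.1
position: [0.4012, -0.2619, 0.147]
ee_rot: [0.75, 0.661, -0.001, -0.001]
ft_force: [-0.0, 0.0, 0.9]
grip_width: 0.587
grasp_force: 0.0
[ 0.40118284 -0.26185976  0.14700414] [[0.1253, 0.9921, -0.0026], [0.9921, -0.1253, -0.0], [-0.0004, -0.0026, -1.0]]
```

View pics/w1.png

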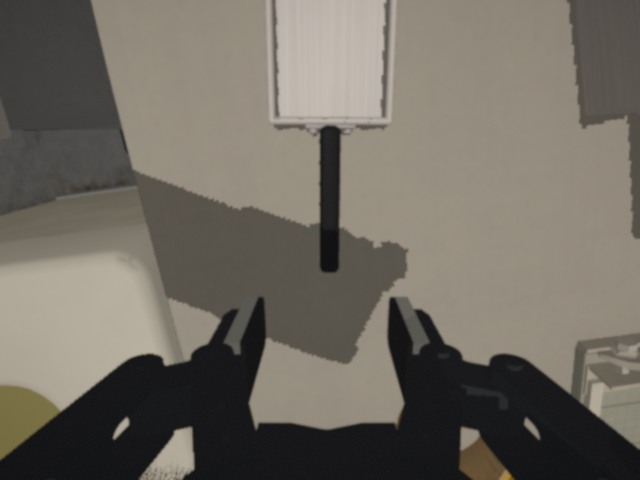

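The wrist view shows the handle running from (330,128) to (329,271), well aligned with the fingers. The rim's front corners are at (270,124) and (392,124).

```bash
python3 - <<'E'
from h import *
from scipy.spatial.transform import Rotation as R
s=np.load('w1.npz');c=eyes.camera_params('wrist')
B=np.eye(4);B[:3,:3]=R.from_quat(s['q']).as_matrix();B[:3,3]=s['p'];T=B@c['hand_eye']
K=np.array([[c['fx'],0,c['cx']],[0,c['fy'],c['cy']],[0,0,1]])
def f(px,z):
    u=cv2.undistortPoints(np.array(px,float).reshape(-1,1,2),K,c['dist'])[:,0];r=np.c_[u,np.ones(len(u))]@T[:3,:3].T
    return T[:3,3]+r*((z-T[2,3])/r[:,2])[:,None]
h=f([[330,128],[329.5,271]],.034);d=h[0]-h[1];L=np.linalg.norm(d);a=np.degrees(np.arctan2(d[1],d[0]))
print(h,L,a,'grip',h[1]+d/L*.025); r=f([[268,126],[393,125]],.027);print(r,np.linalg.norm(r[0]-r[1]))
print('tool x yaw',np.degrees(np.arctan2(.9921,.1253)))
E
```

```text
[[ 0.41363322 -0.1884587   0.034     ]
 [ 0.40140729 -0.28592372  0.034     ]] 0.09822883300629504 82.85020976841152 grip [ 0.40451888 -0.26111811  0.034     ]
[[ 0.37316162 -0.18202643  0.027     ]
 [ 0.45525733 -0.19159011  0.027     ]] 0.08265088449091688
tool x yaw 82.80178359058017
```

```bash
python3 -m crank '[[[5,0.3,-0.4,-3,0,0,0],[5,0,0,-4,0,0,0],[5,0,0,-3,0,0,0],[5,0,0,-2,0,0,0],[5,0,0,-1.2,0,0,0],[5,0,0,-0.7,0,0,0],[5,0,0,0,0,0,0],[5,0,0,0,0,0,0]]]'
```

```text
clock: 4.15
position: [0.4059, -0.2656, 0.0098]
ee_rot: [0.749, 0.662, 0.0, 0.0]
ft_force: [0.1, -0.7, -0.0]
grip_width: 0.582
grasp_force: 0.0
```

```bash
python3 -m crank '[[[5,-0.1,0,-0.4,0,0,0],[3,0,0,0,0,0,0],[1,0,0,0,0,0,0],[0,0,0,0,0,0,0],[0,0,0,0,0,0,0],[0,0,0,0,0,0,0],[0,0,0,0,0,0,0]]]' 40
```

```text
clock: 5.03
position: [0.4044, -0.2655, 0.0052]
ee_rot: [0.749, 0.662, 0.0, -0.0]
ft_force: [-1.3, 1.0, 2.3]
grip_width: 0.157
grasp_force: 42.4
```

```bash
python3 -m crank '[[[0,0,1,0,0,0,0],[0,0,2,0,0,0,0],[0,0,2,0,0,0,0],[0,0,2,0,0,0,0],[0,0.5,2,0,0,0,0],[0,1.3,2,0,0,0,0.5],[0,2,2,0,0,0,1],[0,2,2,0,0,0,1],[0,2,2,0,0,0,1],[0,2,2,0,0,0,1],[0,2,2,0,0,0,1],[0,1.3,1,0,0,0,0.1],[0,0.7,0.5,0,0,0,0],[0,0,0,0,0,0,0],[0,0,0,0,0,0,0]]]'
python3 - <<'E'
from h import *
p,d=eyes.camera('scene');np.save('s2.npy',d)
cv2.imwrite('pics/s2.png',cv2.resize(p[130:330,200:440,::-1],None,fx=3,fy=3,interpolation=cv2.INTER_CUBIC))
E
```

```text
clock: 6.9
position: [0.5429, -0.0397, 0.0052]
ee_rot: [0.716, 0.698, 0.001, -0.0]
ft_force: [1.5, 2.7, 2.4]
grip_width: 0.154
grasp_force: 42.4
```

View pics/s2.png

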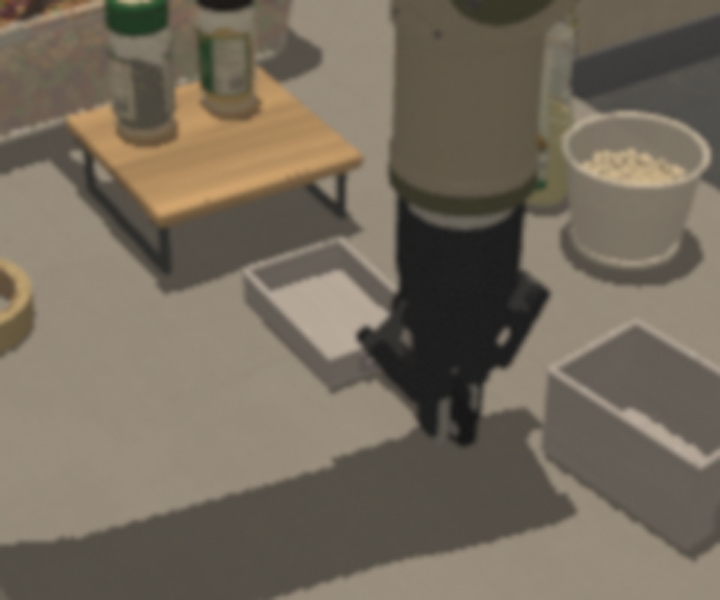

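The tray is staged in front of the shelf. In the crop, the rim is at back-left (246,274), back-right (341,241) and front-left (332,362). The board is unchanged.

```bash
python3 - <<'E'
from h import *
from workcell import manip
from scipy.spatial.transform import Rotation as R
t=toz(np.array([[246,274],[341,241],[332,362]])/3-.33+[200,130],.027)[:,:2]
print(t,np.linalg.norm(t[0]-t[1]),np.linalg.norm(t[0]-t[2]))
d=t[0]-t[2];print('yaw',np.degrees(np.arctan2(d[1],d[0])),'centre',(t[1]+t[2])/2)
o=manip.get_obs();m=R.from_quat(o['ee_rot']).as_matrix()[:,0];y=np.arctan2(m[1],m[0]);print('tool yaw',np.degrees(y),'centre by grip',o['position'][:2]+.14*np.array([np.cos(y),np.sin(y)]))
E
```

```text
[[0.50672667 0.15528495]
 [0.5855227  0.1552934 ]
 [0.50359561 0.03748109]] 0.07879602853047962 0.11784546070116471
yaw 88.47751511029689 centre [0.54455915 0.09638725]
tool yaw 88.50599272561779 centre by grip [0.54646829 0.09994619]
```

```bash
python3 -m crank '[[[0,0,0.8,0,0,0,0],[0,0.05,1.2,0,0,0,0],[0,0.05,1.5,0,0,0,0],[0,0.05,1.5,0,0,0,0],[0,0.05,1.5,0,0,0,0],[0,0.05,1.5,0,0,0,0],[0,0,0,0,0,0,0]]]'
python3 -m crank '[[[0,0.05,1.2,0,0,0,0],[0,0.05,1.5,0,0,0,0],[0,0.05,1.5,0,0,0,0],[0,0.05,1.5,0,0,0,0],[0,0.05,1.5,0,0,0,0],[0,0.05,1.5,0,0,0,0],[0,0,1,0,0,0,0],[0,0,0,0,0,0,0],[0,0,0,0,0,0,0]]]'
python3 - <<'E'
from h import *
p,d=eyes.camera('scene');q,e=eyes.camera('side')
cv2.imwrite('pics/s3.png',cv2.resize(np.hstack([p[130:290,200:360,::-1],q[110:270,270:430,::-1]]),None,fx=2.5,fy=2.5,interpolation=cv2.INTER_CUBIC))
E
```

```text
clock: 7.82
position: [0.5449, 0.0423, 0.0051]
ee_rot: [0.715, 0.699, 0.001, -0.001]
ft_force: [1.6, 2.9, 1.5]
grip_width: 0.151
grasp_force: 42.4
clock: 8.95
position: [0.5478, 0.1375, 0.0051]
ee_rot: [0.716, 0.698, 0.0, -0.0]
ft_force: [0.2, 2.6, 2.5]
grip_width: 0.157
grasp_force: 42.4
```

View pics/s3.png

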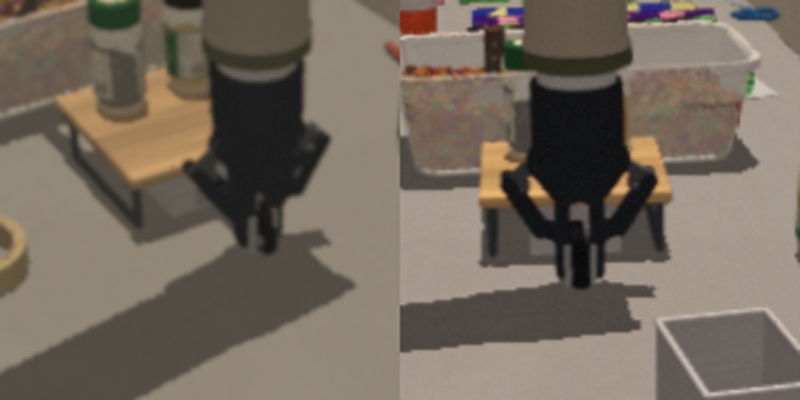

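The pan is under the board and centred between the legs. The gripper is in front of the board edge and the forces are small, so I'll release and back off.

```bash
python3 -m crank '[[[2,0,0,0,0,0,0],[4,0,0,0,0,0,0],[4,0,0,0,0,0,0],[4,0,0,0,0,0,0],[4,0,0,1,0,0,0],[4,0,0,2,0,0,0],[4,0,0,3,0,0,0],[4,0,-1,3,0,0,0],[4,0,-3,3,0,0,0],[4,0,-4,4,0,0,0],[4,-1,-5,4,0,0,0],[4,-1,-5,4,0,0,0],[4,-2,-5,4,0,0,0],[4,-2,-5,2,0,0,0],[4,0,0,0,0,0,0],[4,0,0,0,0,0,0]]]'
python3 - <<'E'
from h import *
p,d=eyes.camera('scene');q,e=eyes.camera('side')
cv2.imwrite('pics/s4.png',cv2.resize(np.hstack([p[130:290,200:360,::-1],q[110:270,270:430,::-1]]),None,fx=2.5,fy=2.5,interpolation=cv2.INTER_CUBIC))
E
```

```text
clock: 11.05
position: [0.49, -0.1361, 0.3002]
ee_rot: [0.716, 0.698, 0.001, -0.0]
ft_force: [-0.3, 0.4, 0.4]
grip_width: 0.466
grasp_force: 0.0
```

View pics/s4.png

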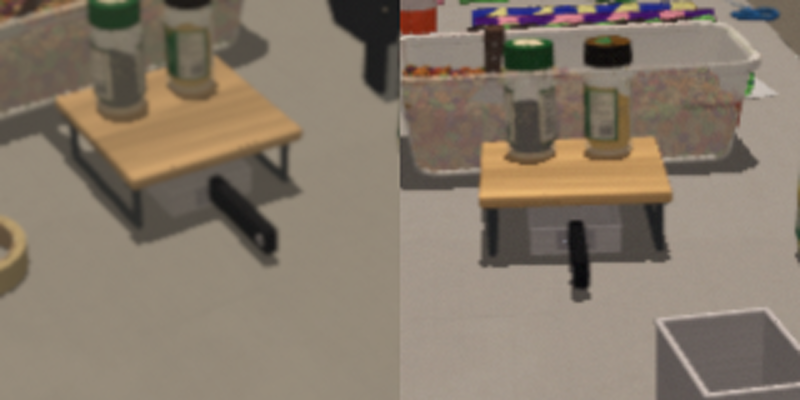

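The jars stand, the pan sits between the legs and the handle sticks out in front. One last check of depth from the handle tip (268,238 in the crop) and the pan's front bottom edge (575,253).

```bash
python3 - <<'E'
from h import *
print('tip',toz([[200+266/2.5,130+238/2.5]],.034),'pan front',toz([[270+575/2.5-160,110+253/2.5]],0,'side'),
 'board front (side)',toz([[270+575/2.5-160,110+193/2.5]],.062,'side'))
E
```

```text
tip [[0.5372335  0.10602571 0.034     ]] pan front [[0.54884616 0.21800643 0.        ]] board front (side) [[0.54884971 0.20095533 0.062     ]]
```

```bash
python3 -c "
from workcell import job;print(job.hand_in())"
```

```text
the job is handed in; nothing more can be done
None
```

The shallow tray's pan is wholly under the shelf board, about 17 mm in from the front edge and roughly 25 mm from the back, with the handle sticking out in front; it has been let go, the deep tray was left alone, and the job is handed in after about 11 s of robot time.

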